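# Hold the gauge dial at its third notch with the foot set on the part

### The arm

A 7-joint arm with a two-finger parallel gripper is mounted at the origin on the work surface; the furniture and walls round the work are solid. World frame = base frame: x ahead of the robot, y to its left, z up, the work surface at z = 0. Lengths are in m, angles in rad, forces in N, time in s.
With the tool pointing down it reaches from about 0.4 to 0.85 m from the base axis. Payload 10.4 kg.
Tool frame: the origin (TCP) lies midway between the tips of the shut fingers; the grasp point (between the pads) lies 19 mm behind it; z points along the fingers, x is the direction in which the jaws open and shut, and the axes are right-handed (so a half turn about z gives the same grasp; the last joint's range is limited). The gripper opens to 85 mm and grips with 20 to 120 N. Pads are 22 mm wide; open, the fingers measure 114 mm over their backs; the gripper's body (76 mm by 85 mm) begins 54 mm behind the grasp point. The pads swing forward as they close: fully open they stand 13 mm farther back than shut.
Start: joints at [-1.354, 0.332, -0.065, 1.46, 0.022, 1.35, -0.088], TCP at [0.148, 0.607, 0.231] pointing down, gripper open.
Joint ranges: [-2.6, 2.6], [-0.5, 2.12], [-1.47, 1.34], [0.16, 2.42], [-1.27, 4.41], [0.06, 2.06], [-2.6, 2.6]. Speed limits (rad/s): [2.22, 2.22, 2.79, 2.79, 3.14, 3.14, 3.14].

### API

Orientations are given as a unit quaternion [x, y, z, w].
In Python, from workcell import manip, cams gives the robot as it stands.
- The arm moves only by the tool move_arm, never from a script. Its argument "moves" is a list of rows, each a list of 7 numbers: the turn, a rotation vector about the tool's x, y, z in degrees, then the shift along the tool's x, y, z in m, then the finger opening in m, from 0 to 0.0854. A call has 1 to 10 rows; each row is the pose to reach, as a shift and turn from the pose commanded when the call began, along the tool's axes at that moment; what a row does not reach only later rows make up. A row lasts 1/10 s, in which the tool goes at most 50 mm and 8.59 degrees, less where a joint would pass 70% of its speed; a pose out of reach is approached as far as the arm can. A call with a gripper value outside its range is refused whole. The fingers move at their own pace and stop on an object; "grip_force" is the grip in N (left out, the last holds). Time passes only in rows, so rows that repeat a pose let the fingers close. It gives the time, the measured TCP pose, the force and the opening at its end, in the units of the state.
- manip.get_obs(): the state, without advancing time (a new reading comes with each control period).
- cams.camera(name): name is "scene" or "top" or "wrist"; returns the picture (384x512x3 uint8, red, green, blue); there is no depth.
- cams.camera_params(name): a dict with "fx", "fy", "cx", "cy" (pixels), "xyz" and "rotation" of the camera in the world. Camera axes: x right, y up, looking along -z (the intrinsics and any distortion apply to the point x, -y, -z); pixel columns grow to the right and rows downward; lengths in m; the calibration is good to about 2 mm. A picture is of the moment at which its call begins: read the wrist's pose just before it. camera_params takes no time and is no camera call; for the wrist camera it gives the pose at the moment of the call.
- manip.hand_in(): hands the job in, once; it reports no verdict.
The state is a dict: "clock": time; "joint_pos": joint angles; "joint_velocities": joint speeds; "tau": joint torques, N m; "position": TCP position; "ee_rot": TCP orientation; "ft_force": force on the tool from outside, world axes, zero at the start; "torque": the same for the moment, N m; "grip_width": opening from 0.0 (shut) to 1.0 (fully open).
Only numpy, scipy, OpenCV 4.12 (cv2) and the standard library are available. Lean on these libraries where they do the work, as an engineer would, in place of code of your own. Each camera call takes 0.05 s, during which the arm holds its last target. There are 200 camera calls.

### The job

Measure the turned part on the height gauge: push the gauge down by its yellow pad until its sprung foot stands on the part under it and the lower edge of the sleeve is within the green band of the foot's stem. The gauge stays where you leave it; then turn the orange spring-return dial on the readout box clockwise past its first two notches to the third, at the red mark, and finish while still holding it there, because it springs back when let go. Leave both turned parts and everything else on the table where they are.

Things in the scene. Friction and masses are not known exactly. Their poses are not given: they have to be found in the camera images.
- gauge: Height gauge, fixed to the table: grey base plate 190 x 136 mm, 12 mm high, with two low round seats whose tops are 14 mm above the table: a steel anvil under the foot and a black waiting seat 62 mm to its left (+y of the gauge). Origin on the table under the foot; +x points to the upright 18 mm steel column, whose axis stands 105 mm behind the foot and whose top is at 220 mm.
- gauge_pad (a point): Centre of the top face of the round yellow push pad (40 mm across) on the blue carriage, straight above the foot. With the carriage at the top it is 205 mm above the table; it goes down with the carriage. Nothing is above it.
- gauge_slide (a joint): Travel of the carriage down the column in m: 0 at the top, 0.085 at the bottom stop. It moves straight down when the pad is pushed with some 10 N (up to 15 N with the foot pressed) and friction keeps it where it is left. It starts between 0 and 0.025.
- gauge_foot (a joint): How far the sprung foot is pushed up into the sleeve, in m: 0 hanging free, 0.026 jammed at its stop. The foot's underside is 40 mm below the sleeve's lower edge when free, that is 105 mm above the table with the carriage at the top. The stem is white for values 0 to 0.004, green 0.004 to 0.018 and red above, at the sleeve's edge. The spring pushes with 1.5 to 4.6 N.
- foot_tip: The steel foot disc (18 mm across) with its banded stem, under the carriage. Its origin is on the foot's axis 40 mm above the foot's underside.
- brass_bush: Loose flanged brass bush, 46 mm high, 40 mm across its flange and 28 mm above it, standing on its flange. Origin: centre of its underside. Either it or the steel spacer stands on the anvil; the other stands on the waiting seat.
- steel_spacer: Loose plain steel spacer, 30 mm high, 36 mm in diameter, standing upright. Origin: centre of its underside.
- readout_box: Grey readout box, fixed to the table, 130 x 120 mm, top face 51 mm above the table, with a dark display on its far part. Origin on the table under the dial's axis; the box reaches 85 mm to +x, 45 mm to -x and 60 mm to either side of it.
- dial (a joint): Turn of the dial in rad, clockwise seen from above: 0 at rest, notches (light detents; of the four marks on the box the first white one is rest, then white, white and red for the notches) at 0.4, 0.8 and 1.2, end stop at 1.28. A spring turns it back to 0 from anywhere when let go; turning takes up to 0.15 N m.
- dial_bar: The orange grip bar on the black dial: 50 mm long (its own x), 14 mm wide (its own y), upright, from 59 to 85 mm above the table. A white line on its top marks the pointer end, its +x. It turns with the dial; at rest it points 0.6 rad to the left (counterclockwise) of the box's +x, at the third notch 0.6 rad to the right.
- dial_grip (a point): On the dial's vertical axis at mid-height of the grip bar, 71.5 mm above the table. Its x lies along the bar.
- tape_measure: Bystander: yellow tape measure; leave it where it is. Origin: about the middle of its underside.
- jar_2: Bystander: white jar, red cap; leave it where it is. Origin: about the middle of its underside.
- jar_1: Bystander: tan jar, black cap; leave it where it is. Origin: about the middle of its underside.
- mug_1: Bystander: white mug; leave it where it is. Origin: about the middle of its underside.
- screwdriver_3: Bystander: blue-handled screwdriver; leave it where it is. Origin: about the middle of its underside.
- note_pad: Bystander: yellow note pad; leave it where it is. Origin: about the middle of its underside.

How it is judged:
By the outcome, as a careful person would: the job done as asked, in the order asked, and still so for the second after the job is handed in, while the arm keeps its last pose, push and grip.
It also fails if it takes over 48 s, if anything falls off the work surface, if the arm or the gripper's body presses on something with over 40 N, if the wrist force passes 120 N, or if a joint passes its speed limit or range.

## Working session

There is one attempt and no reset: what is moved stays moved. The work goes in short steps, Python scripts to look and compute and a tool call to move; the robot and the scene stay as the last step left them, time stands still between calls to the robot, and variables do not carry over. Pictures are saved under pics/ and viewed, about 8 in all and at most 12, crops included, and the job is handed in when it is done.

Besides the shell and the picture viewer there is one more tool, called after "Emit:" in YAML: its name, and indented under it one key for each argument. move_arm: Moves the arm, as the interface text tells. Its arguments: {"type":"object","properties":{"moves":{"type":"array","items":{"type":"array","items":{"type":"number"}}},"grip_force":{"type":"number"}},"required":["moves"]}

```bash
mkdir -p pics
cat > h.py <<'E'
import numpy as np, cv2
from workcell import manip, cams
from scipy.spatial.transform import Rotation as R
def snap(n,f):
    p=cams.camera_params(n); im=cams.camera(n); cv2.imwrite('pics/'+f,im[:,:,::-1]); return im,p
def rot(p):
    r=np.array(p['rotation'],float)
    return r if r.shape==(3,3) else R.from_quat(r).as_matrix()
def ray(p,u,v,z):
    d=rot(p)@np.array([(u-p['cx'])/p['fx'],-(v-p['cy'])/p['fy'],-1]); o=np.array(p['xyz']); return o+d*(z-o[2])/d[2]
def proj(p,X):
    c=rot(p).T@(np.array(X)-p['xyz']); return p['cx']+p['fx']*c[0]/-c[2], p['cy']-p['fy']*c[1]/-c[2]
E
python3 - <<'E'
from h import *
ims=[]
for n in ('scene','top'):
    im,p=snap(n,n+'0.png'); print(n,p); ims.append(im)
o=manip.get_obs(); print(o)
cv2.imwrite('pics/both.png',cv2.resize(np.hstack(ims),(1024,384))[:,:,::-1])
E
```

```text
scene {'fx': 466.8611407930289, 'fy': 466.8611407930289, 'cx': 253.5796672072149, 'cy': 189.7253715829668, 'xyz': array([-0.56868887,  1.03948973,  1.01981843]), 'rotation': array([-0.18863308,  0.45311095,  0.80440157, -0.33473294])}
top {'fx': 387.85057876210976, 'fy': 387.85057876210976, 'cx': 252.58090081097538, 'cy': 186.05583973299446, 'xyz': array([ 0.39629849, -0.01240721,  1.31933955]), 'rotation': array([-0.02208663,  0.02354784,  0.71000535, -0.70345582])}
{'clock': 0.1, 'joint_pos': array([-1.35365973,  0.33281752, -0.0646703 ,  1.46081994,  0.02155873,
        1.34992083, -0.0885073 ]), 'joint_velocities': array([-0.00082898, -0.00242971, -0.00161788, -0.00128549, -0.00141669,
       -0.00087354,  0.00062279]), 'tau': array([ 1.48351086e-03, -6.26751137e+01,  4.92465030e-02, -3.92426884e+01,
        1.64423377e-02,  7.05768602e-03, -9.54594611e-06]), 'position': array([0.14833302, 0.60680556, 0.23060774]), 'ee_rot': array([ 7.86597593e-01,  6.17465645e-01, -4.92260835e-04,  4.03168367e-04]), 'ft_force': array([-0.30429187,  1.14212571,  0.40341353]), 'torque': array([ 0.01371974, -0.02755439,  0.00716279]), 'grip_width': 0.9997076472347907}
```

View pics/top0.png

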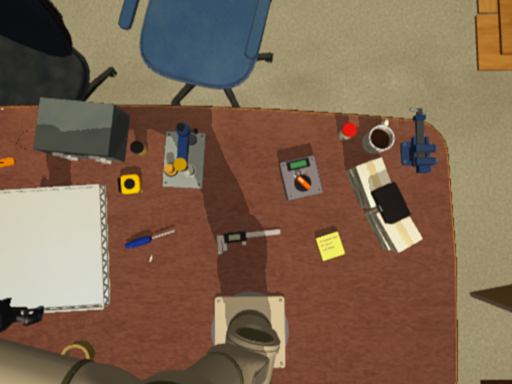

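View pics/scene0.png

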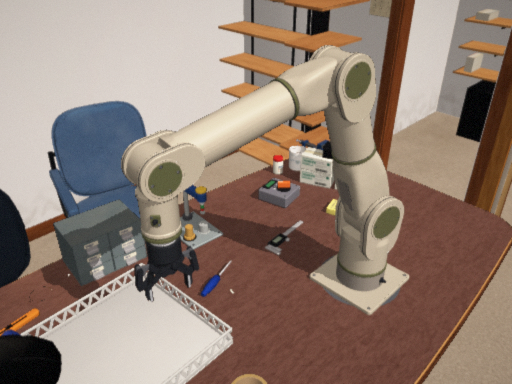

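Run:
```python
from h import *
t=cv2.imread('pics/top0.png'); s=cv2.imread('pics/scene0.png')
a=cv2.resize(t[115:200,120:240],(400,283),interpolation=2); b=cv2.resize(t[135:205,270:370],(400,280),interpolation=2)
c=cv2.resize(s[160:260,150:320],(800,470)[:2],interpolation=2)
top=np.hstack([a[:280],b]); v=np.vstack([top,cv2.resize(c,(544,320))if 0 else cv2.resize(c,(800,320))]); cv2.imwrite('pics/z0.png',v)
p=cams.camera_params('top'); h=cv2.cvtColor(t,cv2.COLOR_BGR2HSV)
def cen(lo,hi,box,z,mode=0):
    x0,y0,x1,y1=box; m=cv2.inRange(h,lo,hi)*0; m[y0:y1,x0:x1]=cv2.inRange(h,lo,hi)[y0:y1,x0:x1]
    n,l,st,ce=cv2.connectedComponentsWithStats(m)
    for i in range(1,n):
        if st[i,4]>15: print(st[i],ce[i].round(1),ray(p,*ce[i],z).round(4))
print('yellow');cen((22,120,120),(33,255,255),(155,120,210,190),0.195)
print('orangebrass');cen((8,100,80),(22,255,255),(155,120,210,190),0.06)
print('blue');cen((100,80,40),(125,255,255),(155,115,210,190),0.2)
print('dial');cen((4,140,120),(20,255,255),(275,150,325,200),0.085)
print('green');cen((40,60,50),(90,255,255),(275,150,325,200),0.051)
```

```text
yellow
[174 159  12  11 110] [179.6 164.1] [0.5352 0.1971 0.195 ]
orangebrass
[ 155  120   55   70 1605] [178.  151.6] [0.5929 0.2274 0.06  ]
blue
[176 124  14  36 309] [182.9 141.5] [0.6006 0.1866 0.2   ]
dial
[275 150   3  13  26] [275.7 157.5] [ 0.567  -0.0902  0.085 ]
[313 150  12  44 224] [320.9 164.4] [ 0.5434 -0.2346  0.085 ]
[275 166  10  34 208] [278.3 186. ] [ 0.4756 -0.0973  0.085 ]
[297 176  14  14  79] [303.6 182.7] [ 0.4854 -0.1783  0.085 ]
[300 195  25   5  74] [314.4 197.8] [ 0.4368 -0.2118  0.085 ]
green
[290 159  17  10 118] [298.  163.9] [ 0.5499 -0.1654  0.051 ]
```

View pics/z0.png

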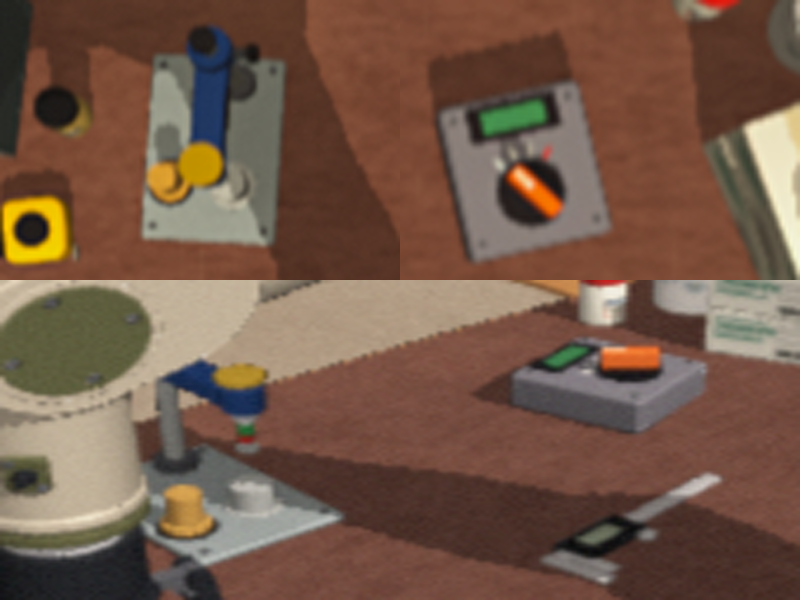

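Steel spacer (top-view px ≈190,171) stands on the anvil under the foot and brass (≈171,170) on the waiting seat. So the foot touches at 61 mm of slide. The target is ~72 mm, with the pad at z≈0.133.

```bash
cat >> h.py <<'E'
def go(P,yaw=None):
    """shift in tool axes and turn (deg about tool z) to world P, jaw x at yaw deg (mod 180 nearest)"""
    o=manip.get_obs(); r=R.from_quat(o['ee_rot']); d=r.inv().apply(np.array(P)-o['position'])
    x=r.apply([1,0,0]); y=np.degrees(np.arctan2(x[1],x[0]))
    t=None if yaw is None else -(((yaw-y)+90)%180-90)
    print('shift',d.round(4),'turn z',t,'yaw now',round(y,2),'tool z',r.apply([0,0,1]).round(4)); return d,t
E
python3 - <<'E'
from h import *
t=cv2.imread('pics/top0.png');p=cams.camera_params('top')
print('steel',ray(p,190,171,.044),'brass',ray(p,171,169.5,.06))
print('pad px if z .19',ray(p,179.6,164.1,.19),'col base',[proj(p,(.535+.105,.197,0))])
h=cv2.cvtColor(t,cv2.COLOR_BGR2HSV); m=cv2.inRange(h,(4,140,120),(20,255,255)); m[:176]=0;m[190:]=0;m[:,:297]=0;m[:,311:]=0
ys,xs=np.nonzero(m); W=np.array([ray(p,x,y,.085) for x,y in zip(xs,ys)]); print(W.mean(0)); w,v=np.linalg.eigh(np.cov(W[:,:2].T)); print(np.degrees(np.arctan2(v[1,1],v[0,1])))
go((.535,.197,.30));
E
```

```text
steel [0.53044678 0.19076775 0.044     ] brass [0.53424521 0.25017313 0.06      ]
pad px if z .19 [0.53566247 0.19796759 0.19      ] col base [(np.float64(190.25953534303503), np.float64(140.58307579162596))]
[ 0.48536187 -0.17828289  0.085     ]
48.462679918241996
shift [-0.3063  0.4729 -0.069 ] turn z None yaw now 76.26 tool z [-3.0e-04 -1.2e-03 -1.0e+00]
```

Emit:
move_arm:
  moves:
    - [0, 0, 0, 0, 0, -0.05, 0]
    - [0, 0, 0, -0.03, 0.04, -0.069, 0]
    - [0, 0, 0, -0.06, 0.08, -0.069, 0]
    - [0, 0, 0, -0.09, 0.12, -0.069, 0]
    - [0, 0, 0, -0.12, 0.16, -0.069, 0]
    - [0, 0, 0, -0.15, 0.2, -0.069, 0]
    - [0, 0, 0, -0.18, 0.24, -0.069, 0]
    - [0, 0, 0, -0.2, 0.28, -0.069, 0]
    - [0, 0, 0, -0.22, 0.32, -0.069, 0]
    - [0, 0, 0, -0.24, 0.36, -0.069, 0]
  grip_force: 40

```text
clock: 1.1
position: [0.4422, 0.2868, 0.3003]
ee_rot: [0.787, 0.617, 0.0, -0.0]
ft_force: [0.9, 0.6, 0.5]
grip_width: -0.001
```

Run:
```python
from h import *
go((.535,.197,.30)); print(manip.get_obs()['joint_pos'])
```

```text
shift [-0.0652  0.1115  0.0002] turn z None yaw now 76.25 tool z [-1.e-04  2.e-04 -1.e+00]
[-0.89740936  0.07895531  0.25178874  1.62218412 -0.02000473  1.44292895
  0.68706712]
```

Emit:
move_arm:
  moves:
    - [0, 0, 0, -0.03, 0.04, 0, 0]
    - [0, 0, 0, -0.055, 0.08, 0, 0]
    - [0, 0, 0, -0.065, 0.1115, 0, 0]
    - [0, 0, 0, -0.065, 0.1115, 0, 0]
    - [0, 0, 0, -0.065, 0.1115, 0, 0]

```text
clock: 1.6
position: [0.534, 0.1985, 0.2997]
ee_rot: [0.787, 0.617, -0.001, -0.0]
ft_force: [1.1, 0.2, -1.0]
grip_width: -0.006
```

Run:
```python
from h import *
im,p=snap('wrist','w1.png'); im2,_=snap('scene','s1.png')
o=manip.get_obs(); print(o['position'],p['xyz'],rot(p)@[0,0,-1], 'tcp px',proj(p,o['position']))
cv2.imwrite('pics/v1.png',np.hstack([im[:,:,::-1],im2[150:270,140:268][:,:,::-1].repeat(3,0).repeat(3,1)[:384]])[:,:800])
```

```text
[0.53321518 0.19993981 0.30001845] [0.46322456 0.21540003 0.44359358] [ 0.27872994 -0.06890977 -0.95789408] tcp px (np.float64(260.86323240724994), np.float64(251.0024278004281))Traceback (most recent call last):
  File "<stdin>", line 4, in <module>
    return _nx.concatenate(arrs, 1, dtype=dtype, casting=casting)
           ~~~~~~~~~~~~~~~^^^^^^^^^^^^^^^^^^^^^^^^^^^^^^^^^^^^^^^
ValueError: all the input array dimensions except for the concatenation axis must match exactly, but along dimension 0, the array at index 0 has size 384 and the array at index 1 has size 360
```

Run:
```python
from h import *
im=cv2.imread('pics/w1.png'); s=cv2.imread('pics/s1.png')
c=cv2.resize(s[150:278,140:240],(288,384)); cv2.imwrite('pics/v1.png',np.hstack([im,c]))
```

```text
(no output)
```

View pics/v1.png

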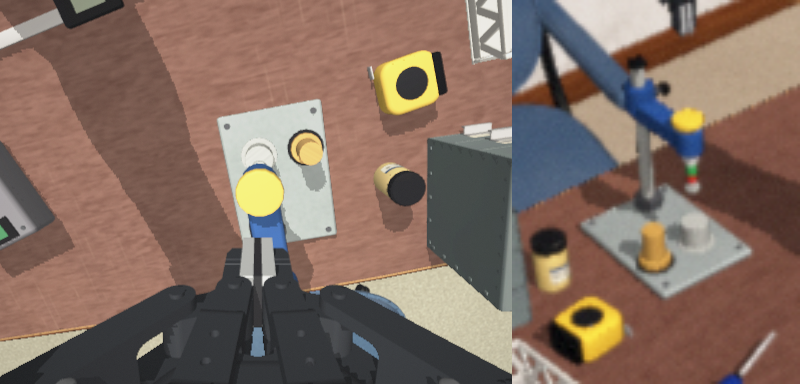

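Run:
```python
from h import *
P=cams.camera_params; w=P('wrist')
im=cv2.imread('pics/w1.png');h=cv2.cvtColor(im,cv2.COLOR_BGR2HSV);m=cv2.inRange(h,(22,100,150),(35,255,255));m[:150]=0;m[230:]=0;m[:,300:]=0
M=cv2.moments(m,True);u,v=M['m10']/M['m00'],M['m01']/M['m00'];print(u,v,'diam',2*(M['m00']/np.pi)**.5)
# two-view: wrist & top
def line(p,u,v):
    a=ray(p,u,v,.2); d=a-np.array(p['xyz']); return np.array(p['xyz']),d/np.linalg.norm(d)
L=[line(w,u,v),line(P('top'),179.6,164.1),line(P('scene'),140+(687-512)/2.88,150+119/3)]
A=sum(np.eye(3)-np.outer(d,d) for _,d in L);b=sum((np.eye(3)-np.outer(d,d))@o for o,d in L);X=np.linalg.solve(A,b);print(X,[np.linalg.norm((np.eye(3)-np.outer(d,d))@(X-o)) for o,d in L])
go((X[0],X[1],X[2]+.015))
```

```text
259.84438356164384 191.46794520547945 diam 48.20437914901168
[0.53586298 0.19958627 0.18622871] [np.float64(0.0013789636337228199), np.float64(0.0009441237455214759), np.float64(0.0005669647105012698)]
shift [0.0003 0.0027 0.0988] turn z None yaw now 76.35 tool z [-8.e-04  3.e-04 -1.e+00]
```

Emit:
move_arm:
  moves:
    - [0, 0, 0, 0, 0.002, 0.05, 0]
    - [0, 0, 0, 0, 0.002, 0.09, 0]
    - [0, 0, 0, 0, 0.002, 0.105, 0]
    - [0, 0, 0, 0, 0.002, 0.113, 0]
    - [0, 0, 0, 0, 0.002, 0.12, 0]
    - [0, 0, 0, 0, 0.002, 0.127, 0]
    - [0, 0, 0, 0, 0.002, 0.134, 0]
    - [0, 0, 0, 0, 0.002, 0.141, 0]
    - [0, 0, 0, 0, 0.002, 0.148, 0]
    - [0, 0, 0, 0, 0.002, 0.155, 0]

```text
clock: 2.7
position: [0.5361, 0.1995, 0.1477]
ee_rot: [0.786, 0.618, 0.001, -0.0]
ft_force: [-6.4, -1.1, 8.1]
grip_width: -0.003
```

Emit:
move_arm:
  moves:
    - [0, 0, 0, 0, 0, 0.003, 0]
    - [0, 0, 0, 0, 0, 0.006, 0]
    - [0, 0, 0, 0, 0, 0.008, 0]
    - [0, 0, 0, 0, 0, 0.01, 0]
    - [0, 0, 0, 0, 0, 0.01, 0]
    - [0, 0, 0, 0, 0, 0.01, 0]

```text
clock: 3.3
position: [0.5364, 0.1995, 0.1377]
ee_rot: [0.786, 0.618, 0.001, -0.0]
ft_force: [-4.8, -0.9, 7.7]
grip_width: 0.0
```

Run:
```python
from h import *
s,p=snap('scene','s2.png'); o=manip.get_obs();print(o['position'],o['ft_force'],o['clock'])
im,_=snap('wrist','w2.png')
u,v=map(int,proj(p,(.535,.199,.1)));print(u,v)
cv2.imwrite('pics/v2.png',np.hstack([cv2.resize(s[v-30:v+30,u-30:u+30],(400,400),interpolation=2)[:,:,::-1],cv2.resize(im,(400,400))[:,:,::-1]]))
```

```text
[0.53644875 0.19952296 0.13766578] [-4.90400667 -0.20851538  6.92824164] 3.35
202 210
```

View pics/v2.png

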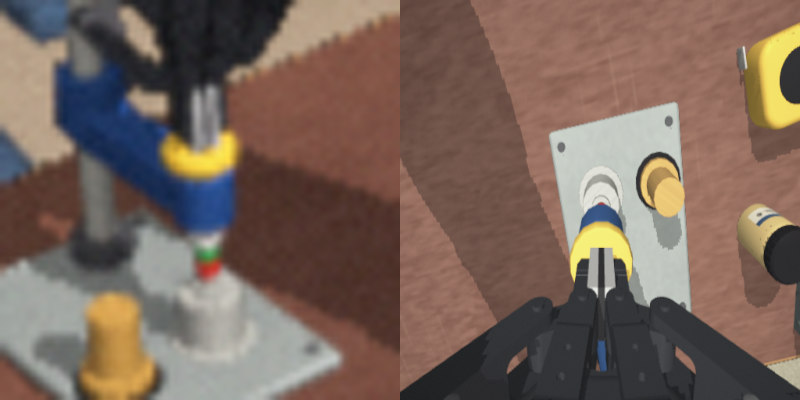

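Scene crop: fingers on the pad, foot on the spacer, with the green band (207,254) and red (207,268) still showing below a light band. I'll go about 5 mm further, then check from the side.

Emit:
move_arm:
  moves:
    - [0, 0, 0, 0, 0, 0.002, 0]
    - [0, 0, 0, 0, 0, 0.004, 0]
    - [0, 0, 0, 0, 0, 0.005, 0]
    - [0, 0, 0, 0, 0, 0.005, 0]
    - [0, 0, 0, 0, 0, 0.005, 0]

```text
clock: 3.9
position: [0.5364, 0.1995, 0.1327]
ee_rot: [0.786, 0.618, 0.001, -0.0]
ft_force: [-4.2, -1.0, 8.6]
grip_width: 0.0
```

Run:
```python
from h import *
o=manip.get_obs();print(o['position'],o['ft_force'],o['joint_pos'].round(2))
go((.42,-.02,.25),0)
```

```text
[0.53643368 0.19952914 0.13267035] [-4.21546601 -1.01885607  8.62247133] [-0.73  0.3   0.35  1.75 -0.11  1.12  0.99]
shift [-0.2406 -0.0611 -0.1179] turn z 76.31559648155987 yaw now 76.32 tool z [ 0.0016  0.0018 -1.    ]
```

Emit:
move_arm:
  moves:
    - [0, 0, 0, 0, 0, -0.02, 0]
    - [0, 0, 0, 0, -0.01, -0.06, 0]
    - [0, 0, 0, 0, -0.05, -0.08, 0]
    - [0, 0, 0, 0, -0.09, -0.08, 0]
    - [-8, 0, 0, 0, -0.115, -0.08, 0]
    - [-16, 0, 0, 0, -0.115, -0.07, 0]
    - [-24, 0, 0, 0, -0.115, -0.06, 0]
    - [-32, 0, 0, 0, -0.115, -0.04, 0]
    - [-40, 0, 0, 0, -0.115, -0.03, 0]
    - [-45, 0, 0, 0, -0.115, -0.02, 0]

```text
clock: 4.9
position: [0.4246, 0.2278, 0.1528]
ee_rot: [0.726, 0.57, 0.24, 0.3]
ft_force: [-0.9, -0.5, 0.2]
grip_width: 0.006
```

Run:
```python
from h import *
im,p=snap('wrist','w3.png'); o=manip.get_obs(); print(o['position'],o['joint_pos'].round(2))
for z in (.044,.073,.133): print(z,proj(p,(.535,.199,z)),p['xyz'])
u,v=map(int,proj(p,(.535,.199,.08))); u=min(max(u,75),437);v=min(max(v,75),309)
cv2.imwrite('pics/v3.png',cv2.resize(im[v-75:v+75,u-75:u+75],(600,600),interpolation=2)[:,:,::-1])
```

```text
[0.42293171 0.22714946 0.14948936] [-1.01 -0.08 -0.11  2.35  1.    0.96 -0.44]
0.044 (np.float64(254.87031827663898), np.float64(178.8444765259205)) [0.27627695 0.26278843 0.20249154]
0.073 (np.float64(254.9614961699695), np.float64(206.51124049023045)) [0.27627695 0.26278843 0.20249154]
0.133 (np.float64(255.17965506950847), np.float64(272.70876447092263)) [0.27627695 0.26278843 0.20249154]
```

View pics/v3.png

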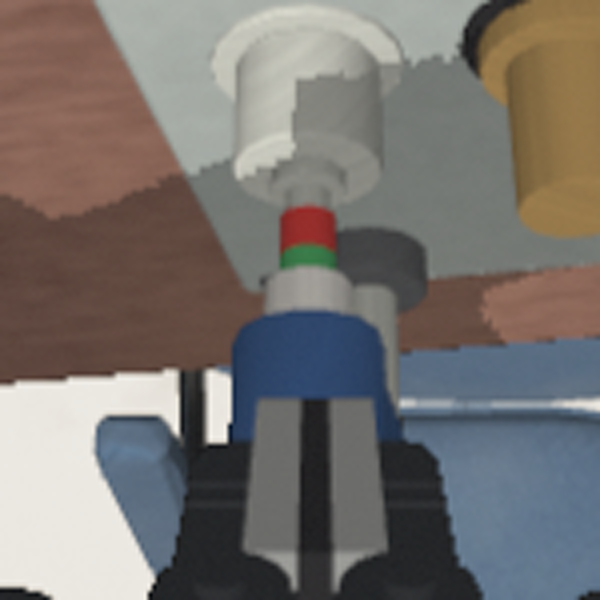

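The side view shows the foot on the spacer, with the sleeve edge (crop y≈270) in the green band: about 5.5 mm of green is visible above 8 mm of red. That gives a foot value of about 0.0115. Next is the dial.

Emit:
move_arm:
  moves:
    - [8, 0, 0, 0, 0.03, -0.03, 0.085]
    - [16, 0, 0, 0, 0.06, -0.06, 0.085]
    - [24, 0, 0, 0, 0.08, -0.08, 0.085]
    - [32, 0, 0, 0, 0.08, -0.08, 0.085]
    - [40, 0, 0, 0, 0.08, -0.08, 0.085]
    - [45, 0, 0, 0, 0.08, -0.08, 0.085]
    - [45, 0, 0, 0, 0.08, -0.08, 0.085]

```text
clock: 5.65
position: [0.4276, 0.2249, 0.2662]
ee_rot: [0.788, 0.616, -0.0, -0.004]
ft_force: [0.4, -0.3, -0.4]
grip_width: 0.997
```

Run:
```python
from h import *
o=manip.get_obs();print(o['position'],o['ft_force'],o['joint_pos'].round(2))
go((.46,-.17,.22),-41.5)
```

```text
[0.4275843  0.22490763 0.26616031] [ 0.42241189 -0.25548238 -0.39095055] [-0.89 -0.01  0.32  1.78 -0.    1.37  0.75]
shift [-0.3757  0.1268  0.0438] turn z -62.432711859102426 yaw now 76.07 tool z [-0.0046  0.0056 -1.    ]
```

Emit:
move_arm:
  moves:
    - [0, 0, 8.4, -0.035, 0.01, 0, 0.085]
    - [0, 0, 16.8, -0.07, 0.02, 0, 0.085]
    - [0, 0, 25.2, -0.11, 0.035, 0, 0.085]
    - [0, 0, 33.6, -0.15, 0.05, 0, 0.085]
    - [0, 0, 42, -0.19, 0.065, 0, 0.085]
    - [0, 0, 50.4, -0.23, 0.08, 0, 0.085]
    - [0, 0, 58.8, -0.27, 0.09, 0, 0.085]
    - [0, 0, 67.2, -0.31, 0.1, 0.01, 0.085]
    - [0, 0, 75.6, -0.345, 0.115, 0.02, 0.085]
    - [0, 0, 84, -0.375, 0.127, 0.03, 0.085]

```text
clock: 6.65
position: [0.4592, -0.1706, 0.2345]
ee_rot: [0.998, -0.07, 0.0, -0.0]
ft_force: [0.5, 1.0, -0.5]
grip_width: 0.99
```

Emit:
move_arm:
  moves:
    - [0, 0, 8.4, 0, 0, 0, 0.085]
    - [0, 0, 16.8, 0, 0, 0, 0.085]
    - [0, 0, 25.2, 0, 0, 0, 0.085]
    - [0, 0, 33.6, 0, 0, 0, 0.085]
    - [0, 0, 33.6, 0, 0, 0, 0.085]
    - [0, 0, 33.6, 0, 0, 0, 0.085]

```text
clock: 7.25
position: [0.459, -0.1686, 0.2341]
ee_rot: [0.937, -0.351, -0.001, 0.0]
ft_force: [0.1, -0.7, -0.2]
grip_width: 0.998
```

Run:
```python
from h import *
im,p=snap('wrist','w4.png');o=manip.get_obs();print(o['position'],o['joint_pos'].round(2),o['clock'])
h=cv2.cvtColor(im,cv2.COLOR_RGB2HSV);m=cv2.inRange(h,(4,160,120),(16,255,255))
n,l,st,ce=cv2.connectedComponentsWithStats(m)
for i in range(1,n):
    if st[i,4]>100:print(st[i],ce[i],ray(p,*ce[i],.085))
print(proj(p,(.485,-.178,.085)))
```

```text
[ 0.45891036 -0.16861202  0.23397068] [-0.46  0.    0.73  1.84 -0.    1.31 -0.44] 7.3
[278 136  20  55 411] [286.83454988 161.27007299] [ 0.48987972 -0.17445578  0.085     ]
(np.float64(285.1724990900271), np.float64(167.63879614421867))
```

View pics/w4.png

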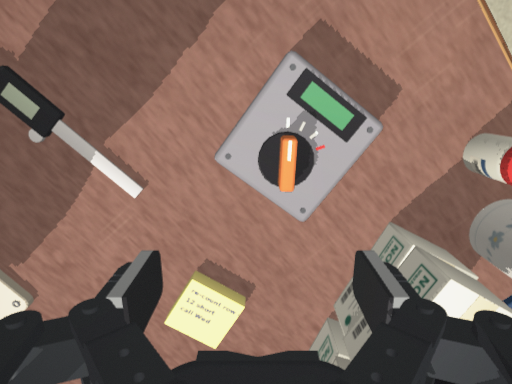

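Wrist view: bar from (289,138) at the pointer end to (287,190), nearly parallel to tool y. The marks run clockwise to red at (320,148).

Run:
```python
from h import *
im=cv2.imread('pics/w4.png');p=cams.camera_params('wrist')
h=cv2.cvtColor(im,cv2.COLOR_BGR2HSV);m=cv2.inRange(h,(4,160,120),(16,255,255));m[:,:260]=0;m[:,310:]=0;m[:120]=0;m[200:]=0
H=cv2.convexHull(np.argwhere(m)[:,::-1].astype(np.int32))[:,0]; W=np.array([ray(p,u,v,.085)[:2] for u,v in H],np.float32)
(c,s,a)=cv2.minAreaRect(W); B=cv2.boxPoints((c,s,a)); e=[B[1]-B[0],B[2]-B[1]]; e=max(e,key=np.linalg.norm); print(c,s,'bar dir',np.degrees(np.arctan2(e[1],e[0]))%180)
g=cv2.inRange(h,(0,0,0),(180,255,45))|m; k=np.zeros_like(g);k[125:192,250:322]=g[125:192,250:322]
n,l,st,ce=cv2.connectedComponentsWithStats(k);i=l[161,287];hh=cv2.convexHull(np.argwhere(l==i)[:,::-1].astype(np.int32));(u,v),r=cv2.minEnclosingCircle(hh);print('disc',u,v,r,ray(p,u,v,.059))
# scene/top estimate too
print(ray(cams.camera_params('top'),303.6,182.7,.085))
yaw=np.degrees(np.arctan2(e[1],e[0]))%180-90
go((c[0],c[1],.062),yaw)
```

```text
(0.4886454939842224, -0.1764751672744751) (0.04999315366148949, 0.014953910373151302) bar dir 46.765015
disc 255.5 191.5 319.30010986328125 [ 0.44444582 -0.18303391  0.059     ]
[ 0.48530398 -0.17826216  0.085     ]
shift [ 0.0279 -0.0138  0.1719] turn z 2.1624937251306875 yaw now -41.07 tool z [-2.1e-03  6.0e-04 -1.0e+00]
```

Emit:
move_arm:
  moves:
    - [0, 0, 2, 0.028, -0.014, 0.04, 0.06]
    - [0, 0, 2, 0.028, -0.014, 0.08, 0.05]
    - [0, 0, 2, 0.028, -0.014, 0.12, 0.045]
    - [0, 0, 2, 0.028, -0.014, 0.15, 0.045]
    - [0, 0, 2, 0.028, -0.014, 0.165, 0.045]
    - [0, 0, 2, 0.028, -0.014, 0.171, 0.045]
    - [0, 0, 2, 0.028, -0.014, 0.171, 0.045]
    - [0, 0, 2, 0.028, -0.014, 0.171, 0.045]

```text
clock: 8.1
position: [0.4893, -0.1771, 0.0638]
ee_rot: [0.929, -0.369, -0.001, 0.0]
ft_force: [0.3, 0.6, 1.3]
grip_width: 0.53
```

Run:
```python
from h import *
o=manip.get_obs();print(o['position'],o['ft_force'],o['grip_width'])
go((.488,-.1768,.062),-43.2)
snap('wrist','w5.png')
```

```text
[ 0.48930117 -0.17710767  0.06378121] [0.34046073 0.64801379 1.26536651] 0.5296431860078451
shift [-0.0012  0.0007  0.0018] turn z -0.13330901701044695 yaw now -43.33 tool z [-1.3e-03  2.0e-04 -1.0e+00]
```

View pics/w5.png

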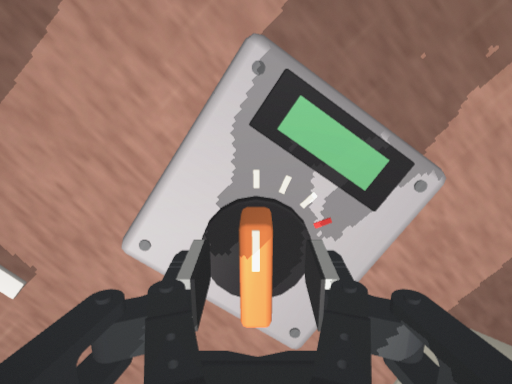

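Bar (x≈256) is centred between the fingers (197 and 318), so I close on it.

Emit:
move_arm:
  moves:
    - [0, 0, 0, -0.001, 0, 0, 0.01]
    - [0, 0, 0, -0.001, 0, 0, 0.008]
    - [0, 0, 0, -0.001, 0, 0, 0.008]
    - [0, 0, 0, -0.001, 0, 0, 0.008]
    - [0, 0, 0, -0.001, 0, 0, 0.008]
    - [0, 0, 0, -0.001, 0, 0, 0.008]
  grip_force: 60

```text
clock: 8.75
position: [0.4886, -0.1767, 0.0633]
ee_rot: [0.929, -0.37, -0.0, 0.0]
ft_force: [2.4, -1.5, 6.3]
grip_width: 0.149
```

Emit:
move_arm:
  moves:
    - [0, 0, 7, 0, 0, 0, 0.008]
    - [0, 0, 14, 0, 0, 0, 0.008]
    - [0, 0, 21, 0, 0, 0, 0.008]
    - [0, 0, 28, 0, 0, 0, 0.008]
    - [0, 0, 35, 0, 0, 0, 0.008]
    - [0, 0, 42, 0, 0, 0, 0.008]
    - [0, 0, 49, 0, 0, 0, 0.008]
    - [0, 0, 56, 0, 0, 0, 0.008]
    - [0, 0, 63, 0, 0, 0, 0.008]
    - [0, 0, 69, 0, 0, 0, 0.008]

```text
clock: 9.75
position: [0.489, -0.1778, 0.0634]
ee_rot: [-0.554, 0.832, -0.001, -0.001]
ft_force: [4.8, -7.1, 1.7]
grip_width: 0.152
```

Emit:
move_arm:
  moves:
    - [0, 0, 0, 0, 0, 0, 0.008]
    - [0, 0, 0, 0, 0, 0, 0.008]
    - [0, 0, 0, 0, 0, 0, 0.008]

```text
clock: 10.05
position: [0.489, -0.1778, 0.0634]
ee_rot: [-0.556, 0.831, -0.001, -0.001]
ft_force: [3.9, -6.3, 3.0]
grip_width: 0.146
```

Run:
```python
from h import *
im,p=snap('wrist','w6.png');o=manip.get_obs();print(o['position'],o['ft_force'],o['torque'],o['joint_pos'].round(2),o['grip_width'],o['clock']);go((.488,-.1768,.062),-112)
s,q=snap('scene','s6.png');t,_=snap('top','t6.png')
u,v=map(int,proj(q,(.53,.19,.08)))
cv2.imwrite('pics/v6.png',np.hstack([im[:,:,::-1],np.vstack([cv2.resize(s[v-32:v+32,u-48:u+48],(288,192),interpolation=2),cv2.resize(t[110:200,120:255],(288,192),interpolation=2)])[:,:,::-1]]))
```

```text
[ 0.48899223 -0.17777174  0.06338424] [ 4.6448344  -6.95728217  2.93461834] [-1.18302631 -0.99991231  0.09966895] [-0.56  0.4   0.97  1.96 -0.4   0.98 -1.36] 0.14688846321362203 10.1
shift [-0.0005  0.0013  0.0014] turn z -0.4046990610849548 yaw now -112.4 tool z [-0.     -0.0022 -1.    ]
```

View pics/v6.png

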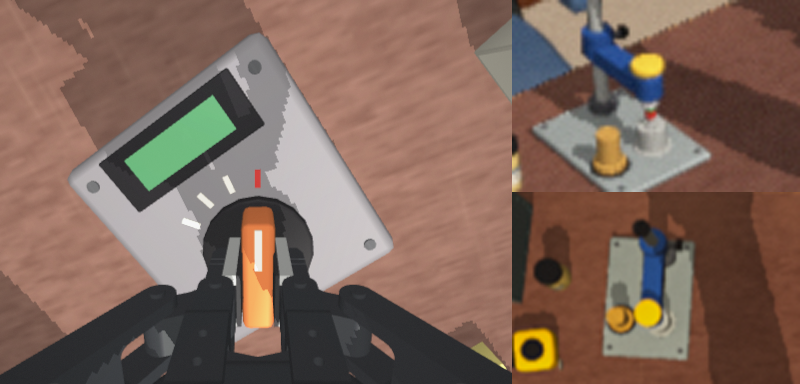

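The bar points straight at the red mark (257,178), as it did at the first mark when at rest. The gauge is still down and both parts are on their seats.

```bash
python3 -c "
from h import *
print(manip.hand_in())"
```

```text
the job is handed in; nothing more can be done
None
```

The job is done and handed in at about 10 s on the robot's clock. The gauge is down on the part, and the arm is still holding the dial at the third notch.

- **Gauge:** I pushed the yellow pad down with shut fingers to z ≈ 0.1327 m (about 72 mm of slide). The steel spacer is the part on the anvil. A side view from the wrist camera showed the foot standing on it and the sleeve edge inside the green band. I estimate the foot is pushed in about 11–12 mm, within the 4–18 mm band.
- **Dial:** I gripped the orange bar, turned it 69° clockwise, and handed in while holding it with the grip set at 60 N. The last wrist picture shows the pointer in line with the red mark. The gripper's yaw also turned 69° from the rest position, about 1.2 rad.
- **Rest of the scene:** In the last scene and top pictures the brass bush and steel spacer were still on their seats and the carriage still down. The bystanders in view near the gauge showed no sign of having moved, but I did not measure them. Wrist force stayed around 10 N or less in the readings.
- **Checks that disagreed:** None of the final checks did. One early scene crop seemed to show a longer white band than expected; the side view explained it as the light collar at the bottom of the sleeve.

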